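Change the chamber's dust plug for a hand-held sample post

TASK

Take the dust plug out of the guide hole in the lid of the sample chamber and drop it into the open slatted basket. Then pick up the long steel post (the longer of the two), lower it upright through the guide hole without letting it touch the chamber, and finish with the gripper still holding it there: still, centred in the hole, its lower end level with the middle of the chamber's side windows. Leave the short post, the vial and the mirror mount where they stand.

Things in the scene. Friction and masses are not known exactly. Their poses are not given: they have to be found in the camera images.
- chamber: fixed sample chamber, 80 mm high: aluminium foot 96x96 mm, dark walls, 78x78 mm aluminium lid 10 mm thick with a round guide hole, 26 mm wide, through its middle; on each side an open window 48 mm wide, 46 to 66 mm above the desk; brass fitting on one side, reaching 54 mm from the axis; hollow below the hole down to the foot (8 mm). Origin: centre of its underside, z up
- bore (a point): centre of the mouth of the guide hole, level with the top of the chamber's lid (80 mm above the desk); z up along the hole
- beam (a point): point on the axis of the guide hole, at mid-height of the side windows: 24 mm below the top of the lid (56 mm above the desk); the lower end of the long post belongs here
- plug_mid (a point): grey plastic dust plug, 30 g, 42 mm high, starts loose in the guide hole; this point is half-way up its axis (z). From below: spigot 22 mm wide, 9 mm long, in the hole; flange 36 mm wide, 5 mm thick, resting on the lid (flange top 7 mm below this point); knob 28 mm high, 16 mm wide with a 20 mm rim round its top 4 mm (knob top 21 mm above this point)
- basket: fixed open basket of steel slats, 130 (x) x 140 (y) mm, 45 mm high, walls 4 mm, flat floor 4 mm thick; origin: centre of its underside on the desk, z up
- stem_mid (a point): the long steel post, 12.7 mm in diameter, 75 mm long, about 60 g, that starts upright and loose on the desk; this point is half-way up on its axis, z up along the axis. Grip it near the top: at least its lower 35 mm must stay free below the fingertips so that they stay above the lid
- stem_end (a point): centre of the lower end of the long post, 37.5 mm below its middle
- stem: the long steel post as a body; origin at the centre of its lower end
- plug: the dust plug as a body; origin at the centre of its underside, 21 mm below plug_mid
- short_post_mid (a point): bystander: the short steel post, 12.7 mm in diameter, 50 mm long, upright and loose; this point is half-way up
- vial_mid (a point): bystander: small vial with a screw cap, 16 mm in diameter, 45 mm high, upright and loose; this point is half-way up
- mount: bystander: black mirror mount, 38x42x47 mm, loose; origin: centre of its underside
Not all that is in view belongs to the job. What is shaped like the plug but pink is not meant.

How it is judged:
On the way, in this order (a step that is already met when the one before it is completed fails the run):
1. the dust plug lies in the basket, let go (x of plug_mid in the frame of basket between -0.065 and 0.065 m and y of plug_mid in the frame of basket between -0.07 and 0.07 m and z of plug_mid in the frame of basket below 0.045 m and contact force between plug and the fingers below 0.05 N and linear speed of plug below 0.03 m/s), for 0.2 s.
2. the long post is lifted in the gripper, its lower end higher than the lid (contact force between stem and the fingers above 1 N and height (world z) of stem_end above 0.082 m), for 0.1 s.
At the end, for the whole second after the job is handed in: Plug at rest in the basket, let go, its middle inside the walls and below the rim. Gripper holds the long post still, upright within 0.1 rad, not touching the chamber: lower end within 4 mm of the hole's axis and 8 mm of mid-window height, its middle within 6 mm of the axis (all of step 1 and contact force between stem and the fingers above 1 N and horizontal distance between stem_end and beam below 0.004 m and z of stem_end in the frame of beam between -0.008 and 0.008 m and angle between stem's own z axis and vertical below 0.1 rad and horizontal distance between stem_mid and beam below 0.006 m and linear speed of stem below 0.02 m/s and contact force between stem and chamber below 0.1 N); the arm keeps its last pose, push and grip.
It fails at once if the long post touches the chamber (contact force between stem and chamber above 0.3 N).
It fails at once if a bystander (short post, vial, mirror mount) is moved more than 30 mm (distance of any of short_post_mid, vial_mid, mount from where it was at the start of the episode above 0.03 m).
It also fails if it takes over 61 s, if anything falls off the work surface, if the arm or the gripper's body presses on something with over 40 N, if the wrist force passes 120 N, or if a joint passes its speed limit or range.

ROBOT

A 6-joint arm with a two-finger parallel gripper is mounted at the origin on a cart in front of the work surface, level with it; the furniture and walls round the work are solid. World frame = base frame: x ahead of the robot, y to its left, z up, the work surface at z = 0. Lengths are in m, angles in rad, forces in N, time in s.
With the tool pointing down it reaches from about 0.35 to 0.775 m from the base axis. Payload 5.5 kg.
Tool frame: the origin (TCP) lies midway between the tips of the shut fingers; the grasp point (between the pads) lies 19 mm behind it (env.pinch_z is the distance from the TCP to the grasp point, in m); z points along the fingers, y is the line along which they close (so a half turn about z gives the same grasp; the last joint's range is limited). The gripper opens to 85 mm and grips with 20 to 120 N. Pads are 22 mm wide; open, the fingers measure 114 mm over their backs; the gripper's body (76 mm by 85 mm) begins 54 mm behind the grasp point. The pads swing forward as they close: fully open they stand 13 mm farther back than shut.
Start: joints at [1.054, 0.313, 0.046, 1.304, 0, 1.431], TCP at [0.212, 0.535, 0.231] pointing down, gripper open.
Joint ranges: [-2.76, 2.76], [-0.86, 1.69], [-1.03, 1.26], [-2.2, 2.34], [-1.47, 1.5], [-3.14, 3.14]. Speed limits (rad/s): [2.57, 2.57, 3.14, 3.14, 3.14, 3.14].

INTERFACE

Orientations are given as a unit quaternion [w, x, y, z].
In Python, from rig import env, hand, capture, get_calibration, workorder, models, status gives the robot as it stands. Calls block until the motion is done:
- env.move_pose(position, orientation): joint-space move of the TCP to a pose.
- env.move_l(position, velocity=0.15, orientation=None, f_stop=None): straight line of the TCP; orientation=None keeps the orientation; velocity is the mean speed in m/s. With f_stop (N) it stops when the force on the tool has changed by that much, and returns True; else False.
- env.movej(angles): joint-space move.
- hand.command_gripper(opening, effort=None): finger opening in m; effort is the grip in N (None keeps the last); returns when the fingers have stopped.
- env.wait(seconds).
- env.inverse_kinematics(position, orientation): joint angles nearest the present ones, or None.
- capture(name): name is "scene" or "top" or "wrist"; returns the picture (384x512x3 uint8, red, green, blue); there is no depth.
- get_calibration(name): a dict with "intrinsics" (3x3 intrinsics, pixels), "camera_from_world" (4x4, takes a point from world to camera coordinates). Camera axes: x right, y down, z forward; pixel columns grow to the right and rows downward; lengths in m; the calibration is good to about 2 mm. A picture is of the moment at which its call begins: read the wrist's pose just before it. get_calibration takes no time and is no camera call; for the wrist camera it gives the pose at the moment of the call.
A pose or a line that the arm cannot do raises env.PlanningError and nothing moves.
- workorder.sign_off(): hands the job in; it is judged then, once.
Trained networks look in the newest picture that a camera, given by its name, has taken for a name from the list of things; names that differ only in an ending like _2 or _b are one class to them, and where a whole thing is asked for, a point or a joint stands for the part that bears it (a point fixed in the world has none). Each returns a list of dicts, best first, with "p" (0 to 1); they miss things now and then, are a little off and sometimes report something else, mostly with a low value. They report only what shows in the picture. A call takes as long as a camera call. They do not tell look-alikes from the thing itself.
- models.regions_of(camera, query): "region" (384x512 bool, what is visible of it).
- models.place_of(camera, query): "point" ([x, y, z] in m, in world coordinates, good to about 4 mm: a listed point, or the origin of a listed thing).
Readings, each from a call of its own:
- status.current_clock(): time.
- status.current_joints(): joint angles.
- status.current_dq(): joint speeds.
- status.current_tau(): joint torques, N m.
- status.current_position(): TCP position.
- status.current_ee_rot(): TCP orientation.
- status.current_force(): force on the tool from outside, world axes, zero at the start.
- status.current_moment(): the same for the moment, N m.
- status.current_finger_gap(): finger opening in m.
- status.current_grasp_force(): force on a finger pad.
Only numpy, scipy, OpenCV 4.12 (cv2) and the standard library are available. Lean on these libraries where they do the work, as an engineer would, in place of code of your own. Each camera call takes 0.05 s, during which the arm holds its last target. There are 200 camera calls.

## Working session

There is one attempt and no reset: what is moved stays moved. The work goes in short steps, each a Python script; the robot and the scene stay as the last script left them, time stands still between calls to the robot, and variables do not carry over. Pictures are saved under pics/ and viewed, at most 14 in all, crops included, and the job is handed in when it is done.

```bash
mkdir -p pics; ls; python3 - <<'E'
from rig import env, hand, capture, get_calibration, workorder, models, status
import cv2,numpy as np
for c in ["scene","top"]:
    im=capture(c); cv2.imwrite(f"pics/{c}0.png",cv2.cvtColor(im,cv2.COLOR_RGB2BGR))
    for q in ["chamber","bore","plug_mid","basket","stem_mid","short_post_mid","vial_mid","mount"]:
        print(c,q,[(round(d["p"],2),np.round(d["point"],3).tolist()) for d in models.place_of(c,q)][:4])
print(status.current_clock(),env.pinch_z,status.current_ee_rot())
a=cv2.imread("pics/scene0.png");b=cv2.imread("pics/top0.png")
E
```

```text
pics
scene chamber [(0.92, [0.548, 0.246, 0.0])]
scene bore [(0.8, [0.55, 0.248, 0.083])]
scene plug_mid [(0.7, [0.553, 0.245, 0.091]), (0.62, [0.549, 0.356, 0.022])]
scene basket [(0.79, [0.611, -0.212, 0.001])]
scene stem_mid [(0.53, [0.438, -0.207, 0.037])]
scene short_post_mid [(0.6, [0.461, -0.111, 0.022]), (0.28, [0.44, -0.206, 0.002])]
scene vial_mid [(0.67, [0.432, -0.294, 0.024]), (0.19, [0.553, 0.247, 0.09])]
scene mount [(0.55, [0.682, 0.103, 0.001])]
top chamber [(0.64, [0.44, -0.206, -0.004]), (0.57, [0.555, 0.244, 0.001])]
top bore [(0.97, [0.555, 0.247, 0.082])]
top plug_mid [(0.51, [0.544, 0.364, 0.017]), (0.4, [0.555, 0.244, 0.088])]
top basket [(0.66, [0.616, -0.208, -0.003]), (0.63, [0.438, -0.207, -0.001])]
top stem_mid [(0.47, [0.441, -0.206, 0.036])]
top short_post_mid [(0.35, [0.462, -0.112, 0.025])]
top vial_mid [(0.6, [0.46, -0.11, 0.023]), (0.58, [0.432, -0.291, 0.022])]
top mount [(0.56, [0.682, 0.096, -0.0])]
0.9 0.0187 [4.66759175e-06 1.87284419e-01 9.82305727e-01 6.48962988e-05]
```

View pics/scene0.png

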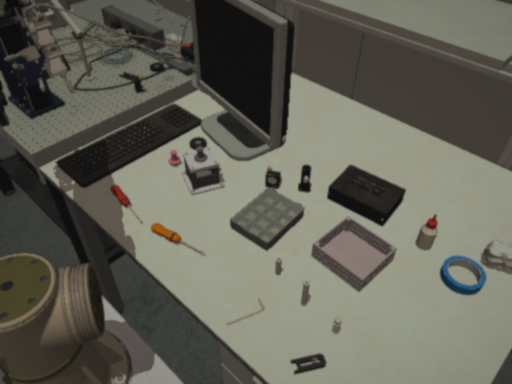

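View pics/top0.png

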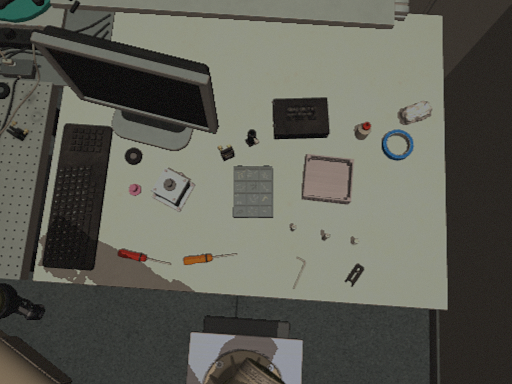

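Scene: the grey plug sits on the chamber at (200,147) scene / (170,184) top. Its pink look-alike is at (175,157) / (135,189) and isn't meant. Upright posts: (306,292) scene is the longer one; (278,265) is the short one; the vial is at (337,323). The basket is at (353,252). I'll confirm in one enlarged crop and go to a hover above the chamber.

```bash
cat > h.py <<'E'
from rig import env, hand, capture, get_calibration, workorder, models, status
import cv2,numpy as np
from scipy.spatial.transform import Rotation as R
def down(yaw):  # tool z down, tool y (closing line) at yaw from world y
    q=(R.from_euler('z',yaw)*R.from_quat([0,1,0,0])).as_quat(); return [q[3],q[0],q[1],q[2]]
def save(im,n,crop=None,s=1):
    im=cv2.cvtColor(im,cv2.COLOR_RGB2BGR)
    if crop: x0,y0,x1,y1=crop; im=im[y0:y1,x0:x1]
    im=cv2.resize(im,None,fx=s,fy=s,interpolation=cv2.INTER_CUBIC); cv2.imwrite(f"pics/{n}.png",im); return im
def proj(cal,P):
    P=np.atleast_2d(P); c=(cal["camera_from_world"]@np.c_[P,np.ones(len(P))].T)[:3]; u=cal["intrinsics"]@c; return (u[:2]/u[2]).T
def ray(cal,uv,z):
    T=np.linalg.inv(cal["camera_from_world"]); d=T[:3,:3]@np.linalg.solve(cal["intrinsics"],[uv[0],uv[1],1]); o=T[:3,3]; return o+d*(z-o[2])/d[2]
def places(c,qs):
    for q in qs: print(c,q,[(round(d["p"],2),np.round(d["point"],4).tolist()) for d in models.place_of(c,q)][:3])
E
python3 - <<'E'
from h import *
im=capture("scene")
a=save(im,"a",(155,125,235,195),4); b=save(im,"b",(265,245,345,335),4)
b=cv2.resize(b,None,fx=a.shape[0]/b.shape[0],fy=a.shape[0]/b.shape[0]); cv2.imwrite("pics/crop1.png",np.hstack([a,b]))
T=np.linalg.inv(get_calibration("wrist")["camera_from_world"]); tp=status.current_position(); w=status.current_ee_rot()
Rt=R.from_quat([w[1],w[2],w[3],w[0]]).as_matrix()
print("cam in tool",(Rt.T@(T[:3,3]-tp)).round(3),(Rt.T@T[:3,:3]).round(2), get_calibration("wrist")["intrinsics"])
yaw=np.arctan2(.246,.552)
for k in np.arange(-1.6,1.7,.4):
    j=[env.inverse_kinematics([.553,.246,z],down(yaw+k)) for z in(.25,.09)]; print(round(k,1),[None if x is None else np.round(x,2).tolist() for x in j])
E
```

```text
cam in tool [ 0.075 -0.    -0.142] [[-0.   -0.96 -0.29]
 [ 1.   -0.   -0.  ]
 [ 0.   -0.29  0.96]] [[314.51724504   0.         250.50607385]
 [  0.         314.51724504 185.68054355]
 [  0.           0.           1.        ]]
-1.6 [[0.29, 0.37, 0.17, 1.37, 0.0, 1.47], [0.29, 0.45, -0.11, 1.01, 0.0, 1.47]]
-1.2 [[0.29, 0.37, 0.17, 1.37, 0.0, 1.07], [0.29, 0.45, -0.11, 1.01, 0.0, 1.07]]
-0.8 [[0.29, 0.37, 0.17, 1.37, 0.0, 0.67], [0.29, 0.45, -0.11, 1.01, 0.0, 0.67]]
-0.4 [[0.29, 0.37, 0.17, 1.37, 0.0, 0.27], [0.29, 0.45, -0.11, 1.01, 0.0, 0.27]]
-0.0 [[0.29, 0.37, 0.17, 1.37, 0.0, -0.13], [0.29, 0.45, -0.11, 1.01, 0.0, -0.13]]
0.4 [[0.29, 0.37, 0.17, 1.37, 0.0, -0.53], [0.29, 0.45, -0.11, 1.01, 0.0, -0.53]]
0.8 [[0.29, 0.37, 0.17, 1.37, 0.0, -0.93], [0.29, 0.45, -0.11, 1.01, 0.0, -0.93]]
1.2 [[0.29, 0.37, 0.17, 1.37, 0.0, -1.33], [0.29, 0.45, -0.11, 1.01, 0.0, -1.33]]
1.6 [[0.29, 0.37, 0.17, 1.37, 0.0, -1.73], [0.29, 0.45, -0.11, 1.01, 0.0, -1.73]]
```

View pics/crop1.png

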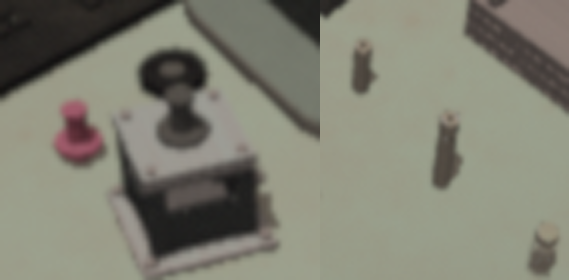

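The left crop shows the grey plug, a flange and knob in the lid hole at crop (183,115). The pink one stands on the desk at (77,130). On the right, the long post is at (447,150), clearly taller than the short one at (362,67), and the vial is at (543,248). Moving to a hover above the chamber.

```bash
python3 - <<'E'
from h import *
yaw=np.arctan2(.246,.552)
env.move_pose([.553,.246,.25],down(yaw)); 
im=capture("wrist"); places("wrist",["bore","plug_mid","chamber"])
cal=get_calibration("wrist"); save(im,"w1")
print(proj(cal,[[.553,.246,.113],[.553,.246,.08]]),status.current_clock(),status.current_position())
E
```

```text
wrist bore []
wrist plug_mid [(0.94, [0.5535, 0.2471, 0.0943]), (0.73, [0.5472, 0.3586, 0.0179]), (0.25, [0.5528, 0.2486, 0.0704])]
wrist chamber [(0.81, [0.551, 0.2482, 0.0005])]
[[249.84254233 174.59542722]
 [249.94265451 166.23142709]] 2.7917 [0.55252593 0.24690503 0.25007836]
```

View pics/w1.png

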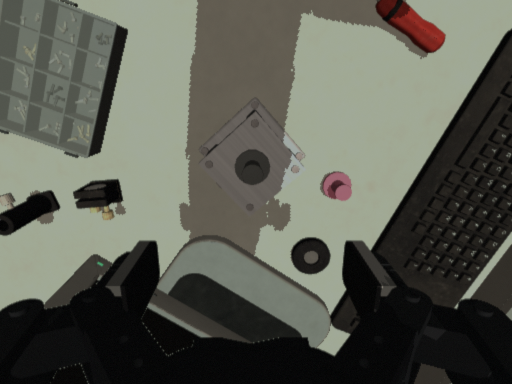

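The wrist view shows the plug knob at about (251,172) on the lid, the pink look-alike off at (338,186), and the monitor foot well below. The pixel offset and the network agree on the plug at about (0.5525, 0.2475). Grasping it now.

```bash
python3 - <<'E'
from h import *
q=down(np.arctan2(.246,.552))
hand.command_gripper(.05,30)
env.move_l([.5525,.2475,.13],.2,orientation=q)
print("stop",env.move_l([.5525,.2475,.089],.08,f_stop=8),status.current_position())
hand.command_gripper(0.0,40); print("gap",status.current_finger_gap(),status.current_grasp_force())
env.move_l([.5525,.2475,.22],.12); print("gap",status.current_finger_gap(),status.current_force(),status.current_clock())
im=capture("wrist"); save(im,"w2"); places("wrist",["bore","chamber"])
E
```

```text
stop False [0.55272043 0.24756433 0.08927606]
gap 0.016336291803248006 38.91342854127288
gap 0.016582561159382673 [ 0.11035265  0.19358884 -0.67042052] 6.2917
wrist bore [(0.71, [0.5551, 0.2468, 0.0767])]
wrist chamber [(0.62, [0.5489, 0.2501, 0.0])]
```

View pics/w2.png

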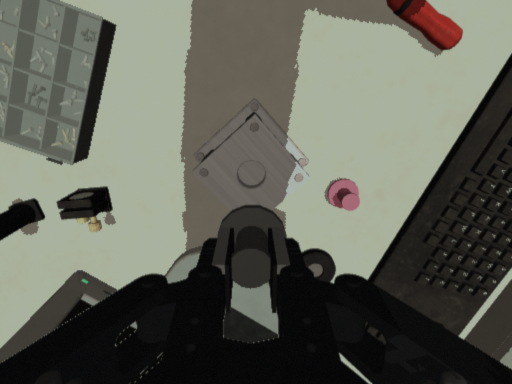

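The plug is held and the hole shows at about (251,174). I'll measure the hole now, then drop the plug in the basket.

```bash
python3 - <<'E'
from h import *
cal=get_calibration("wrist"); g=cv2.cvtColor(cv2.imread("pics/w2.png"),cv2.COLOR_BGR2GRAY)[145:203,215:290]
g4=cv2.resize(g,None,fx=4,fy=4,interpolation=cv2.INTER_CUBIC)
c=cv2.HoughCircles(cv2.GaussianBlur(g4,(0,0),2),cv2.HOUGH_GRADIENT,1,40,param1=60,param2=15,minRadius=45,maxRadius=72)
for x,y,r in c[0][:3]:
    uv=(x/4+215,y/4+145); print(uv,r/4,ray(cal,uv,.08))
B=[.613,-.21]; q=down(np.arctan2(B[1],B[0]))
env.move_pose([*B,.22],q); print(status.current_finger_gap())
im=capture("top"); places("top",["basket"]); cal=get_calibration("wrist")
env.move_l([*B,.035],.15,f_stop=15); print(status.current_position())
hand.command_gripper(.045); env.wait(.3); env.move_l([*B,.20],.2)
P=[.439,-.2065]; q=down(np.arctan2(P[1],P[0])); env.move_pose([*P,.22],q)
im=capture("wrist"); save(im,"w3"); places("wrist",["stem_mid","short_post_mid","vial_mid"])
print(proj(get_calibration("wrist"),[[*P,.075],[*P,0]]))
im=capture("top"); save(im,"t3",(290,140,370,210),5); print(status.current_clock())
E
```

```text
(np.float32(251.375), np.float32(171.875)) 13.425 [0.54987636 0.24686943 0.08      ]
0.01647087037007036
top basket []
[ 0.61376778 -0.210309    0.0360874 ]
wrist stem_mid [(0.54, [0.4387, -0.203, 0.0339]), (0.29, [0.6129, -0.2117, 0.002])]
wrist short_post_mid [(0.5, [0.4592, -0.112, 0.0253])]
wrist vial_mid [(0.57, [0.433, -0.2922, 0.0211])]
[[250.589828   171.04849018]
 [250.59155122 155.13502563]]
12.2583
```

View pics/w3.png

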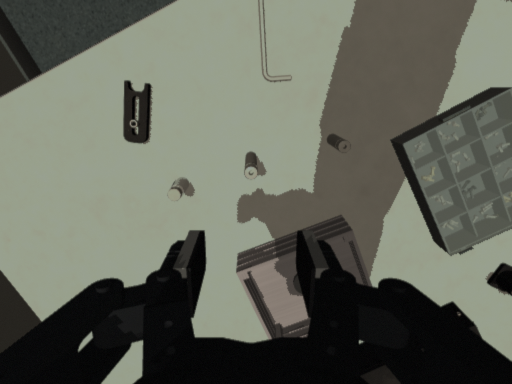

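View pics/t3.png

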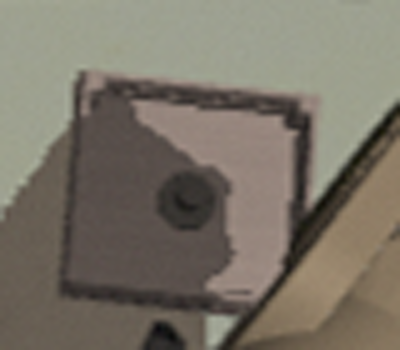

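The top crop shows the plug standing in the basket at crop (185,198), well inside the walls. The wrist view shows the long post's top at (251,174), the vial at (177,190) and the short post at (340,145), both about 90 mm aside along the closing line. With a 40 mm opening the fingers clear both of them. I'll refine from closer.

```bash
python3 - <<'E'
from h import *
print(ray(get_calibration("wrist"),(251.3,174),.075))
P=[.441,-.2075]; q=down(np.arctan2(-.2065,.439))
hand.command_gripper(.04)
env.move_l([*P,.14],.15,orientation=q)
im=capture("wrist"); save(im,"w4",(200,120,300,210),6); cal=get_calibration("wrist"); places("wrist",["stem_mid"])
print(proj(cal,[[*P,.075],[*P,0]])); np.save("cal4.npy",cal["camera_from_world"])
E
```

```text
[ 0.44170071 -0.20701825  0.075     ]
wrist stem_mid [(0.96, [0.4383, -0.207, 0.0379])]
[[251.21609145 199.1039169 ]
 [251.09913953 172.07971395]]
```

View pics/w4.png

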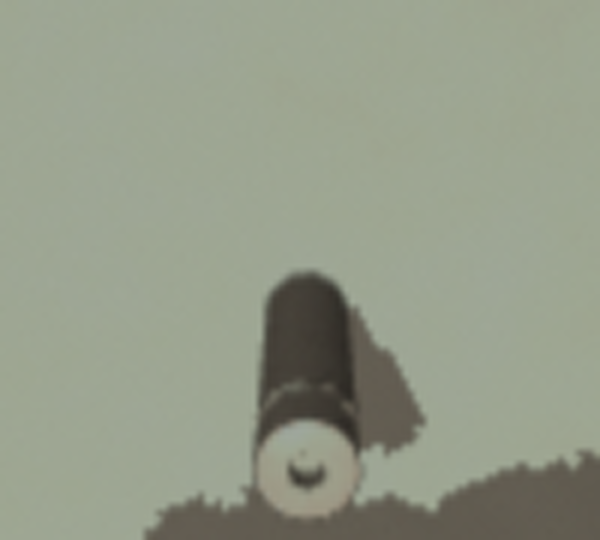

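The post top is centred at crop (307,469), i.e. pixel (251.2,198.2), within 0.6 mm of my estimate. Gripping and lifting, then over to the chamber.

```bash
python3 - <<'E'
from h import *
P=[.4405,-.2073]
print(env.move_l([*P,.0425],.1,f_stop=8),status.current_position())
hand.command_gripper(0,50); print("gap",status.current_finger_gap(),status.current_grasp_force())
env.move_l([*P,.24],.12); env.wait(.15); print("gap",status.current_finger_gap(),status.current_grasp_force())
C=[.5525,.2475]; env.move_pose([*C,.24],down(np.arctan2(.246,.552))); env.wait(.3)
im=capture("wrist"); save(im,"w5",(190,120,315,220),6); save(im,"w5f"); cal=get_calibration("wrist"); print(status.current_position())
g=cv2.cvtColor(im[135:195,215:290],cv2.COLOR_RGB2GRAY); g4=cv2.resize(g,None,fx=4,fy=4,interpolation=cv2.INTER_CUBIC)
c=cv2.HoughCircles(cv2.GaussianBlur(g4,(0,0),2),cv2.HOUGH_GRADIENT,1,40,param1=60,param2=15,minRadius=45,maxRadius=72)
if c is not None:
  for x,y,r in c[0][:3]:
    uv=(x/4+215,y/4+135); print(uv,r/4,ray(cal,uv,.08))
tp=status.current_position()
print("hole pred",proj(cal,[[*C,.08],[*C,.07]]),"post end pred",proj(cal,[[tp[0],tp[1],tp[2]-.042]]))
places("wrist",["bore","stem_end"]); capture("top"); places("top",["bore"]); capture("scene"); places("scene",["bore","stem_end","stem_mid"]); print(status.current_clock())
E
```

```text
False [ 0.44096022 -0.2075933   0.04305189]
gap 0.011123755058321338 48.678367137908936
gap 0.010778171630070152 48.636093735694885
[0.55270177 0.2469002  0.24008377]
(np.float32(252.375), np.float32(165.625)) 12.9 [0.54948968 0.24702106 0.08      ]
hole pred [[251.58016533 168.52859075]
 [251.55975356 166.17423788]] post end pred [[250.9703341  213.42338405]]
wrist bore [(0.68, [0.5542, 0.2462, 0.0801])]
wrist stem_end [(0.67, [0.5507, 0.2464, 0.1958]), (0.21, [0.5571, 0.2453, 0.1951])]
top bore [(0.91, [0.5521, 0.2474, 0.0821])]
scene bore [(0.97, [0.5459, 0.2471, 0.0829])]
scene stem_end [(0.51, [0.55, 0.2494, 0.1979])]
scene stem_mid [(0.53, [0.5466, 0.247, 0.2348])]
19.1667
```

View pics/w5.png

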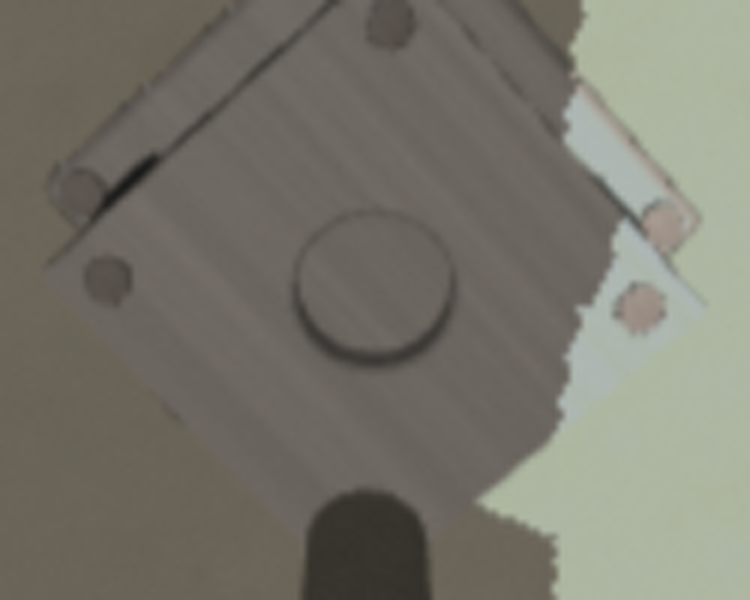

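The crop shows the open hole at crop centre (375,288), pixel (252.5,168.0), and 27 px wide as expected. The post's lower end arc is at pixel (251.2,201.7), about 1 mm towards the base from the tool axis. I'll correct by both and stop 9 mm above the lid to check.

```bash
python3 - <<'E'
from h import *
cal=get_calibration("wrist"); H=ray(cal,(252.5,168.0),.08); tp=np.array(status.current_position())
zc=tp[2]-.043; e=ray(cal,(251.2,201.7+10.0),zc); print("hole",H,"end",e,"tcp",tp)
d=(H-e)[:2]; cmd=np.array([.5525,.2475])+d; print("cmd",cmd); np.save("cmd.npy",cmd)
env.move_l([*cmd,.132],.1); env.wait(.3); print(status.current_position())
im=capture("wrist"); save(im,"w6",(190,140,320,245),5); a=save(capture("scene"),"s6",(170,120,230,200),6)
w=cv2.imread("pics/w6.png"); h=max(w.shape[0],a.shape[0]); pad=lambda i:cv2.copyMakeBorder(i,0,h-i.shape[0],0,0,cv2.BORDER_CONSTANT)
w=cv2.resize(w,None,fx=.66,fy=.66); cv2.imwrite("pics/c6.png",np.hstack([pad(w),pad(a)])); print(pad(w).shape,status.current_clock())
cal=get_calibration("wrist"); print("hole pred",proj(cal,[H]))
E
```

```text
hole [0.55135853 0.24875753 0.08      ] end [0.55169887 0.24737913 0.19698658] tcp [0.55246617 0.24756144 0.23998658]
cmd [0.55215966 0.2488784 ]
[0.55236115 0.24895134 0.13239647]
(525, 429, 3) 20.8
hole pred [[251.30359908 206.38342217]]
```

View pics/c6.png

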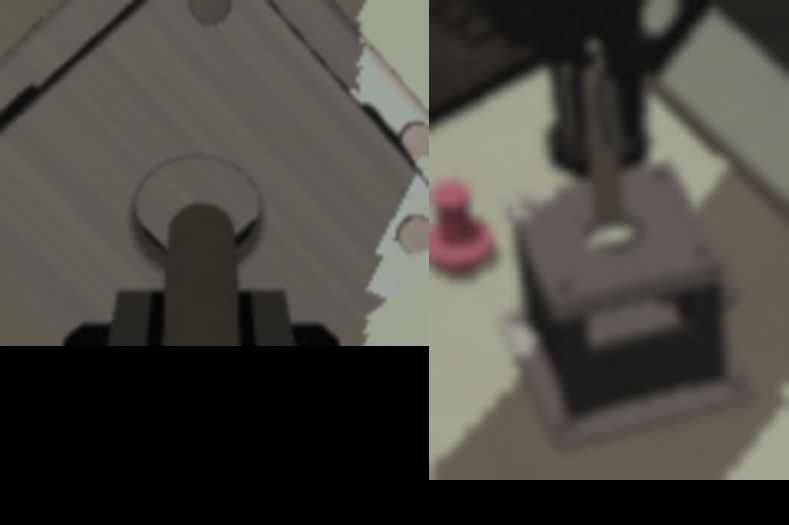

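The wrist crop (left, 3.3x) shows the hole spanning x 132–263 with its top at 155, and the post end spanning 167–236 with its arc top at 203. The post is about 1 px right of the hole centre. The first offset mixed in some settling lag, so I'm recomputing from this settled view, then inserting.

```bash
python3 - <<'E'
from h import *
cal=get_calibration("wrist"); tp=np.array(status.current_position())
H=ray(cal,(249.85,206.0),.08); e=ray(cal,(251.1,211.5),tp[2]-.043); d=(H-e)[:2]; print("hole",H,"end",e,"tcp",tp,"d",d)
cmd=np.load("cmd.npy")+d; np.save("cmd.npy",cmd)
env.move_l([*cmd,.131],.05); env.wait(.6); print(cmd,status.current_position())
im=capture("wrist"); print(status.current_position()); save(im,"w7",(190,140,320,230),5); print(status.current_clock())
E
```

```text
hole [0.55150165 0.24777102 0.08      ] end [0.55137833 0.24861296 0.08921088] tcp [0.55224153 0.24891309 0.13221088] d [ 0.00012332 -0.00084194]
[0.55228299 0.24803646] [0.55226447 0.24803459 0.13098692]
[0.55228309 0.24804335 0.13101237]
21.7
```

View pics/w7.png

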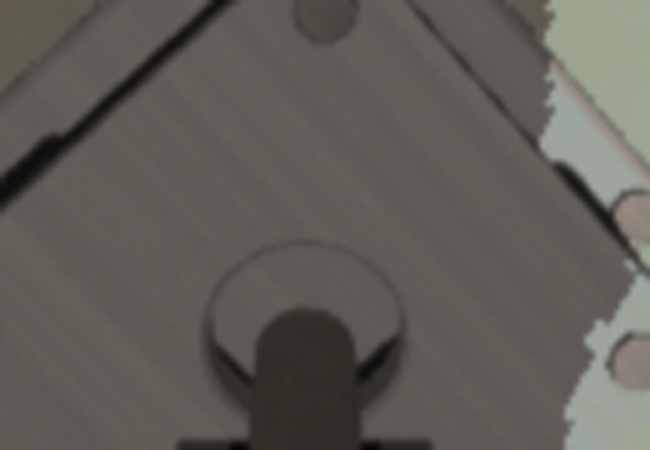

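The hole spans x 204–405 (centre 304.5) and the post 255–355 (centre 305), so it's laterally centred. Depth matches the computed offset. Inserting slowly.

```bash
python3 - <<'E'
from h import *
cmd=np.load("cmd.npy")
print(env.move_l([*cmd,.099],.02,f_stop=3)); env.wait(.8)
print(status.current_position(),status.current_force(),status.current_finger_gap(),status.current_grasp_force())
im=capture("wrist"); a=save(im,"w8",(180,150,320,290),4); b=save(capture("scene"),"s8",(165,125,235,205),7); capture("top"); places("top",["plug_mid"])
capture("scene"); places("scene",["stem_end","stem_mid","plug_mid","mount","short_post_mid","vial_mid"])
cv2.imwrite("pics/c8.png",np.hstack([cv2.resize(a,(300,300)),cv2.resize(b,(263,300))])); print(status.current_clock())
E
```

```text
False
[0.55226431 0.24804329 0.09896958] [ 0.23136775 -0.45716037  0.27901083] 0.01109394058041623 48.64176571369171
top plug_mid [(0.43, [0.6166, -0.209, 0.0219])]
scene stem_end [(0.56, [0.6118, -0.2129, 0.0025]), (0.38, [0.5485, 0.2484, 0.0559])]
scene stem_mid [(0.43, [0.5498, 0.2478, 0.0896])]
scene plug_mid [(0.71, [0.5477, 0.3583, 0.0235]), (0.53, [0.4338, -0.2927, 0.0219]), (0.45, [0.6195, -0.2077, 0.0244])]
scene mount [(0.73, [0.6816, 0.1005, 0.0019])]
scene short_post_mid [(0.47, [0.552, 0.2482, 0.0504]), (0.45, [0.4596, -0.1106, 0.0232]), (0.35, [0.5494, 0.2495, 0.0932])]
scene vial_mid [(0.5, [0.4326, -0.2922, 0.0203])]
24.8
```

View pics/c8.png

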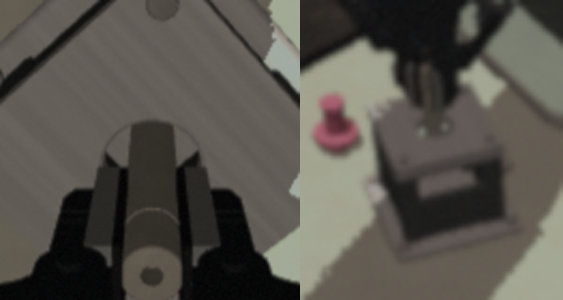

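The post is in the hole, laterally centred (hole 104–203, post 132–176), with no contact force. The post's top disc, visible at (152,272), gives one last uprightness check before I sign off.

```bash
python3 - <<'E'
from h import *
t=ray(get_calibration("wrist"),(180+152/300*140,150+272/300*140),.131); d=t[:2]-[.5515,.24777]; print(t,d)
if np.hypot(*d)<.004: print(workorder.sign_off())
E
```

```text
[0.55004763 0.24701331 0.131     ] [-0.00145237 -0.00075669]
the job is handed in; nothing more can be done
None
```

The job is handed in: the plug stands in the basket, and the gripper holds the long post still in the guide hole, with its lower end at about mid-window height. By my camera measurements it is upright and within about 2 mm of centre, with no contact force felt. The short post, vial and mirror mount were not moved; the judge's verdict was not shown.

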